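# Set out bonbons and open the glaze jar

### The arm

A 7-joint arm with a two-finger parallel gripper is mounted at the origin on the work surface. World frame = base frame: x ahead of the robot, y to its left, z up, the work surface at z = 0. Lengths are in m, angles in rad, forces in N, time in s.
With the tool pointing down it reaches from about 0.4 to 0.85 m from the base axis. Payload 6.9 kg.
Tool frame: the origin (TCP) lies midway between the tips of the shut fingers; the grasp point (between the pads) lies behind it (ctrl.pinch_z is the z of the grasp point in the tool frame, in m); z points along the fingers, y is the line along which they close (so a half turn about z gives the same grasp; the last joint's range is limited). The gripper opens to 85 mm and grips with 20 to 120 N. Pads are 22 mm wide; open, the fingers measure 114 mm over their backs; the gripper's body (76 mm by 85 mm) begins 54 mm behind the grasp point. The pads swing forward as they close: fully open they stand 13 mm farther back than shut.
Start: joints at [1.315, 0.507, -0.238, 1.5, 0.126, 1.149, -0.155], TCP at [0.221, -0.585, 0.231] pointing down, gripper open.
Joint ranges: [-3.08, 3.08], [-0.24, 2.05], [-1.43, 1.35], [0, 2.5], [-1.52, 4.66], [0.17, 1.96], [-2.89, 2.89]. Speed limits (rad/s): [2.39, 2.39, 3.14, 3.14, 3.14, 3.14, 3.14].

### API

Orientations are given as a unit quaternion [w, x, y, z].
In Python, from station import ctrl, get_state, vision, ticket, models gives the robot as it stands. Calls block until the motion is done:
- ctrl.movep(position, orientation): joint-space move of the TCP to a pose.
- ctrl.movel(position, frame=None, max_speed=0.15): straight line of the TCP; frame=None keeps the orientation; max_speed is the mean speed in m/s.
- ctrl.set_joints(angles): joint-space move.
- ctrl.ungrasp() and ctrl.close_gripper(force=None): open the fingers fully, or close them until they stop; force is the grip in N (None keeps the last).
- ctrl.pause(seconds).
- ctrl.ik(position, orientation): joint angles nearest the present ones, or None.
- get_state(): the state.
- vision.grab_frame(name): name is "scene" or "top" or "wrist"; returns (picture, depth): 420x560x3 uint8, blue, green, red; 420x560 float32, m along the optical axis (not along the pixel's ray), 0 where there is no reading.
- vision.camera_info(name): a dict with "mtx" (3x3 intrinsics, pixels), "dist_coeffs" ([k1, k2, p1, p2, k3] as OpenCV has them; the pictures are not rectified), "R" (3x3) and "t" (3): a world point X has camera coordinates R X + t; the wrist camera has in their place "hand_eye" (4x4, takes a point from camera to tool coordinates, whose origin is the TCP and whose axes are the flange's). Camera axes: x right, y down, z forward; pixel columns grow to the right and rows downward; lengths in m; the calibration is good to about 2 mm. A picture is of the moment at which its call begins: read the wrist's pose just before it. camera_info takes no time and is no camera call.
A pose or a line that the arm cannot do raises ctrl.Unreachable and nothing moves.
- ticket.close_job(): hands the job in; it is judged then, once.
Trained networks look in the newest picture that a camera, given by its name, has taken for a name from the list of things; names that differ only in an ending like _2 or _b are one class to them, and where a whole thing is asked for, a point or a joint stands for the part that bears it (a point fixed in the world has none). Each returns a list of dicts, best first, with "p" (0 to 1); they miss things now and then, are a little off and sometimes report something else, mostly with a low value. They report only what shows in the picture. A call takes as long as a camera call. They do not tell look-alikes from the thing itself.
- models.recognise(camera, target): "point" ([column, row] in pixels, amid what is visible of it).
- models.masks_of(camera, target): "mask" (420x560 bool, what is visible of it) and "point" ([column, row] in pixels, amid what is visible of it).
The state is a dict: "time": time; "qpos": joint angles; "qd": joint speeds; "tau": joint torques, N m; "tcp_pos": TCP position; "eef_rot": TCP orientation; "contact_force": force on the tool from outside, world axes, zero at the start; "wrist_torque": the same for the moment, N m; "width": finger opening in m; "gripper_force": force on a finger pad.
Only numpy, scipy, OpenCV 4.12 (cv2) and the standard library are available. Lean on these libraries where they do the work, as an engineer would, in place of code of your own. Each camera call takes 0.05 s, during which the arm holds its last target. There are 200 camera calls.

### The job

Get the bonbons ready for glazing: one well of the small three-well tray already holds a chocolate bonbon; stand one of the loose bonbons upright in each of the two empty wells, so that every well has one, and only then open the glaze jar standing in its bracket - twist the tight cap anticlockwise until its lugs come free, without pulling the jar up out of the bracket, and lift the cap straight up. Finish while still holding the cap level in the gripper, clear of the jar and about 3 cm above its mouth; leave the bowl, brush and bottle where they are.

Things in the scene. Friction and masses are not known exactly. Their poses are not given: they have to be found in the camera images.
- jar: White square glaze jar, 74 x 74 mm, 70 mm high to its flat shoulder, loose, 0.35 to 0.65 kg; origin at the centre of its underside, z up, x and y square to its sides. A round neck (radius 27.5 mm over its lugs) rises from the shoulder to 96 mm. It stands in the bracket's pocket; pulled up by a cap that is not yet free, it would lift out.
- cap: Round brass-coloured metal cap, 64 mm across, 24 mm high, 80 g; origin at the centre of its lower rim, z up, a short dark line on top along +x. Closed: origin 76 mm above the jar's, 82 mm above the table, x axis 14-30 degrees anticlockwise (from above) of the jar's x. Turned anticlockwise in one grasp its lugs are free at 82-98 degrees (best 90: cap x along jar y), against a stop.
- mouth (a point): Centre of the jar's mouth, on its axis, 96 mm above the jar's underside. A sprung rubber seal here presses the cap up with about 12 N, so the cap is tight (0.3 to 0.6 N m) over its whole turn, and pops up 3 mm when free. Free, it lifts straight off; raised 20 mm from closed it is wholly clear of the neck.
- nest: Grey square bracket screwed to the table, 104 x 104 mm, 32 mm high, with a 78 mm square pocket 26 mm deep (floor 6 mm thick) in which the jar stands with 2 mm play on each side; it braces the jar, which may turn a few degrees in it. Origin at the centre of its underside, axes square to its sides.
- well0 (a point): Well 0 of the dark steel tray: centre of the well's floor, 3 mm above the table; the wells are square, 44 mm wide along both sides, 9 mm deep, in one row along the tray's x axis, 61 mm apart, well1 in the middle. The point's axes are the tray's (x along the row). The tray is fixed, 196 x 68 x 12 mm.
- well1 (a point): Well 1 of the dark steel tray: centre of the well's floor, 3 mm above the table; the wells are square, 44 mm wide along both sides, 9 mm deep, in one row along the tray's x axis, 61 mm apart, well1 in the middle. The point's axes are the tray's (x along the row). The tray is fixed, 196 x 68 x 12 mm.
- well2 (a point): Well 2 of the dark steel tray: centre of the well's floor, 3 mm above the table; the wells are square, 44 mm wide along both sides, 9 mm deep, in one row along the tray's x axis, 61 mm apart, well1 in the middle. The point's axes are the tray's (x along the row). The tray is fixed, 196 x 68 x 12 mm.
- bonbon0: Dark chocolate bonbon, one of three alike: an upright barrel 28 mm in diameter and 33 mm high with a flat foot and bevelled top, straight-sided up to 27 mm, 22 g; one starts in an end well of the tray, two stand on the table; origin at the centre of its foot, z up. Any bonbon may go in any well.
- bonbon1: Dark chocolate bonbon, one of three alike: an upright barrel 28 mm in diameter and 33 mm high with a flat foot and bevelled top, straight-sided up to 27 mm, 22 g; one starts in an end well of the tray, two stand on the table; origin at the centre of its foot, z up. Any bonbon may go in any well.
- bonbon2: Dark chocolate bonbon, one of three alike: an upright barrel 28 mm in diameter and 33 mm high with a flat foot and bevelled top, straight-sided up to 27 mm, 22 g; one starts in an end well of the tray, two stand on the table; origin at the centre of its foot, z up. Any bonbon may go in any well.
- bowl: Bystander: small steel bowl, 90 mm across, 45 mm high; origin under its centre.
- brush: Bystander: pastry brush with green handle, 200 mm long, lying; origin under its middle.
- bottle: Bystander: white bottle, 56 mm across, 150 mm high; origin under its centre.
Mind the look-alikes: they are no part of the job. Of the things shaped like the cap, the brass one is meant.

How it is judged:
By the outcome, as a careful person would: the job done as asked, in the order asked, and still so for the second after the job is handed in, while the arm keeps its last pose, push and grip.
It also fails if it takes over 64 s, if anything falls off the work surface, if the arm or the gripper's body presses on something with over 40 N, if the wrist force passes 120 N, or if a joint passes its speed limit or range.

## Working session

There is one attempt and no reset: what is moved stays moved. The work goes in short steps, each a Python script; the robot and the scene stay as the last script left them, time stands still between calls to the robot, and variables do not carry over. Pictures are saved under pics/ and viewed, at most 10 in all, crops included, and the job is handed in when it is done.

```bash
ls; mkdir -p pics
python3 - <<'E'
from station import ctrl,get_state,vision,models
import cv2,numpy as np
s=get_state();print(s,ctrl.pinch_z)
for n in("scene","top"):
    im,d=vision.grab_frame(n);cv2.imwrite(f"pics/{n}0.png",im)
    i=vision.camera_info(n);print(n,i)
    for t in("jar","cap","nest","bonbon0","well0","bowl","brush","bottle"):
        try:
            for r in models.masks_of(n,t):print(t,round(r["p"],2),np.round(r["point"]),r["mask"].sum())
        except Exception as e:print(t,e)
print(vision.camera_info("wrist"))
E
```

```text
pics
{'time': 0.0, 'qpos': array([ 1.31551893,  0.50834512, -0.23754156,  1.50115389,  0.12571019,
        1.14888864, -0.15482378]), 'qd': array([ 0.00099852,  0.00079173,  0.00156605,  0.00105124, -0.000936  ,
        0.00028408,  0.00041816]), 'tau': array([-3.53215528e-04, -6.20600009e+01, -2.18637630e+00, -2.49652863e+01,
        1.28074415e-02,  1.21739792e-02, -9.41328040e-06]), 'tcp_pos': array([ 0.22037889, -0.58431259,  0.23041846]), 'eef_rot': array([-8.83656160e-04,  9.83772305e-01,  1.79419173e-01, -1.78666632e-04]), 'contact_force': array([-0.63216857,  0.15473891, -0.00569852]), 'wrist_torque': array([-0.04062325, -0.0340584 , -0.0209383 ]), 'gripper_force': 0.0, 'width': 0.0857364588139575} -0.0187
scene {'mtx': array([[448.87105489,   0.        , 281.85267613],
       [  0.        , 448.87105489, 206.64105487],
       [  0.        ,   0.        ,   1.        ]]), 'dist_coeffs': array([-0.06175551,  0.        ,  0.        ,  0.        ,  0.        ]), 'R': array([[-0.82338562,  0.56720753, -0.01765617],
       [ 0.4594543 ,  0.64805893, -0.60738897],
       [-0.333073
[... 1167 characters left out ...]
 240.] 2475
bowl 0.86 [235. 134.] 1153
brush 0.94 [151. 151.] 1107
bottle 0.86 [447. 229.] 945
{'mtx': array([[342.43702712,   0.        , 285.29478757],
       [  0.        , 342.43702712, 208.35904293],
       [  0.        ,   0.        ,   1.        ]]), 'dist_coeffs': array([-0.07231558,  0.        ,  0.        ,  0.        ,  0.        ]), 'hand_eye': array([[ 8.43269044e-04, -9.45170918e-01, -3.26574992e-01,
         8.34332655e-02],
       [ 9.99999518e-01,  6.32864848e-04,  7.50526509e-04,
        -5.40093313e-04],
       [-5.02697997e-04, -3.26575467e-01,  9.45170996e-01,
        -1.43464063e-01],
       [ 0.00000000e+00,  0.00000000e+00,  0.00000000e+00,
         1.00000000e+00]])}
```

View pics/top0.png

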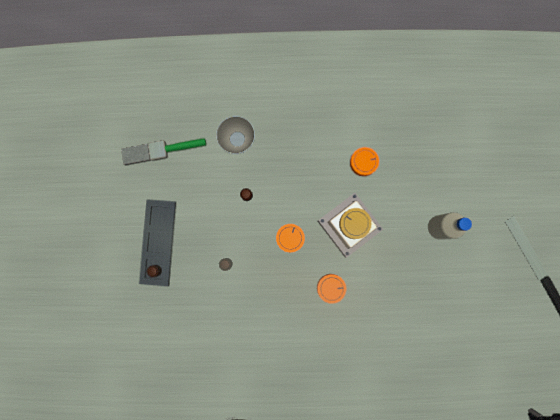

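View pics/scene0.png

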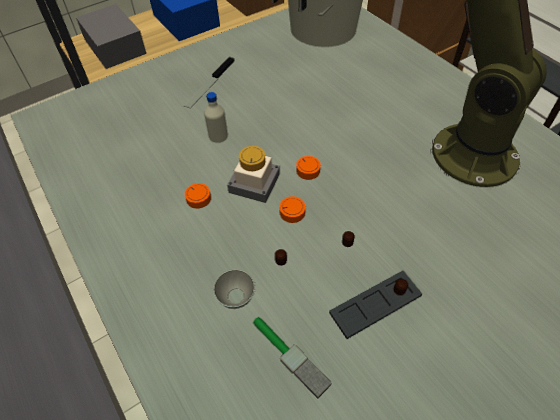

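The top view shows the brass cap on the jar at (355,223), with orange look-alikes at (365,162), (290,238) and (331,288). The loose bonbons are at (246,195) and (225,264). The tray is at (158,243), with its filled well at (154,270). The scene view agrees. Next I'll locate these in world coordinates.

```bash
cat > h.py <<'E'
from station import ctrl,get_state,vision,ticket,models
import cv2,numpy as np
from scipy.spatial.transform import Rotation as Ro
def cam(n):
    i=vision.camera_info(n)
    if n!="wrist": R,t=i["R"],i["t"]; return i,R.T,-R.T@t
    s=get_state();T=np.eye(4);T[:3,:3]=Ro.from_quat(s["eef_rot"],scalar_first=True).as_matrix();T[:3,3]=s["tcp_pos"]
    T=T@i["hand_eye"];return i,T[:3,:3],T[:3,3]
def plane(c,px,z):
    "pixels -> world points at height z; c from cam()"
    i,R,o=c
    u=cv2.undistortPoints(np.float64(px).reshape(-1,1,2),i["mtx"],i["dist_coeffs"])[:,0]
    r=np.c_[u,np.ones(len(u))]@R.T
    return o+r*((z-o[2])/r[:,2])[:,None]
def proj(c,X):
    i,R,o=c
    return cv2.projectPoints((np.float64(X).reshape(-1,3)-o)@R,np.zeros(3),np.zeros(3),i["mtx"],i["dist_coeffs"])[0][:,0]
def down(a): # tool z down, tool x at angle a (world), fingers close along y
    x=np.array([np.cos(a),np.sin(a),0]);z=np.array([0,0,-1.]);y=np.cross(z,x)
    return Ro.from_matrix(np.c_[x,y,z]).as_quat(scalar_first=True)
def rect(c,m,z):
    ct=max(cv2.findContours(m.astype(np.uint8),0,1)[0],key=cv2.contourArea)[:,0]
    P=plane(c,ct,z)[:,:2];r=cv2.minAreaRect((P*1000).astype(np.float32));b=cv2.boxPoints(r)
    e=max(b[1]-b[0],b[2]-b[1],key=np.linalg.norm)
    return np.array(r[0])/1000,np.sort(r[1]),np.degrees(np.arctan2(e[1],e[0]))
E
python3 - <<'E'
from h import *
print("q0",np.degrees(Ro.from_quat(get_state()["eef_rot"],scalar_first=True).as_matrix()[:,0]))
for n in("top","scene"):
    im,d=vision.grab_frame(n);c=cam(n)
    for t,z in(("bonbon0",.02),("well0",.012),("cap",.106),("nest",.032),("bowl",.03),("bottle",.1),("brush",.01)):
        for r in models.masks_of(n,t):
            if r["p"]<.5: continue
            print(n,t,round(r["p"],2),np.round(plane(c,[r["point"]],z)[0],3),end=" ")
            if t in("well0","nest","cap"):print(rect(c,r["mask"],z),end="")
            print()
c=cam("top");print(plane(c,[[246,195],[225,264],[154,270]],.033).round(3), plane(c,[[355,223]],.106).round(3))
E
```

```text
q0 [5.36071805e+01 2.02256408e+01 1.11231638e-03]
top bonbon0 0.66 [0.464 0.18  0.02 ] 
top bonbon0 0.64 [ 0.63  -0.031  0.02 ] 
top bonbon0 0.51 [0.475 0.016 0.02 ] 
top well0 0.67 [0.533 0.169 0.012] (array([0.52371021, 0.17402295]), array([ 73.12970734, 195.51390076]), np.float32(-5.772913))
top cap 0.87 [ 0.555 -0.263  0.106] (array([ 0.55316595, -0.26285428]), array([61.87424088, 63.9486351 ]), np.float32(88.21007))
top cap 0.84 [ 0.684 -0.294  0.106] (array([ 0.68074304, -0.28735861]), array([57.03862381, 58.81760406]), np.float32(88.81079))
top cap 0.75 [ 0.419 -0.214  0.106] (array([ 0.42170956, -0.21173169]), array([56.15668488, 58.82023239]), np.float32(43.501488))
top cap 0.74 [ 0.517 -0.129  0.106] (array([ 0.52737665, -0.12961182]), array([53.25783539, 53.29871368]), np.float32(88.79086))
top nest 0.75 [ 0.54  -0.232  0.032] (array([ 0.55256873, -0.26437488]), array([105.99803162, 108.35906982]), np.float32(-54.61331))
top bowl 0.6 [ 0.764 -0.01   0.03 ] 
top bottle 0.8 [ 0.538 -0.459  0.1  ] 
top brush 0.67 [0.738 0.184 0.01 ] 
scene bonbon0 0.58 [0.458 0.183 0.02 ] 
sc
[... 390 characters left out ...]
7437515, 73.88695526]), np.float32(73.5488))
scene cap 0.71 [ 0.473 -0.153  0.106] (array([ 0.46613889, -0.15006534]), array([55.13214874, 73.79718018]), np.float32(54.325466))
scene cap 0.63 [ 0.557 -0.252  0.106] (array([ 0.55892218, -0.2545885 ]), array([62.02806091, 80.05693817]), np.float32(54.472336))
scene nest 0.72 [ 0.577 -0.21   0.032] (array([ 0.56060931, -0.25239233]), array([114.2029953 , 121.83670807]), np.float32(36.402836))
scene bowl 0.62 [ 0.759 -0.011  0.03 ] 
scene bottle 0.94 [ 0.564 -0.42   0.1  ] 
scene bottle 0.57 [0.756 0.213 0.1  ] 
scene brush 0.62 [0.736 0.188 0.01 ] 
[[ 0.625 -0.034  0.033]
 [ 0.472  0.015  0.033]
 [ 0.461  0.175  0.033]] [[ 0.553 -0.264  0.106]]
```

Run:
```python
from h import *
for a in(-5.5,174.5):
    for p in([.555,.08,.25],[.472,.015,.011],[.625,-.033,.011],[.58,.17,.015]):
        q=ctrl.ik(p,down(np.radians(a)));print(a,None if q is None else q.round(2))
q=ctrl.ik([.555,.08,.25],down(np.radians(-5.5)))
t=get_state()["time"];ctrl.movep([.555,.08,.25],down(np.radians(-5.5 if q is not None else 174.5)));print(get_state()["time"]-t)
c=cam("wrist");im,d=vision.grab_frame("wrist");cv2.imwrite("pics/w1.png",im)
print(c[2])
for t,z in(("bonbon0",.02),("well0",.012)):
    for r in models.masks_of("wrist",t):
        print(t,round(r["p"],2),np.round(r["point"]),rect(c,r["mask"],z))
```

```text
-5.5 [ 0.28  0.45 -0.71  1.64  0.31  1.17 -2.17]
-5.5 [ 0.05  0.6  -0.2   2.15  0.28  0.42 -2.04]
-5.5 [ 0.12  0.74 -0.17  1.73  0.18  0.68 -1.82]
-5.5 [-0.16  0.72 -0.27  1.79  0.29  0.67 -2.26]
174.5 [ 0.47  0.56 -1.09  1.64  0.52  1.27  0.76]
174.5 [ 0.43  0.71 -0.79  2.14  0.87  0.65  0.5 ]
174.5 [ 0.49  0.88 -0.85  1.73  0.82  0.93  0.77]
174.5 [ 0.12  0.82 -0.77  1.79  0.75  0.85  0.47]
2.6333
[0.63814333 0.07099683 0.39332831]
bonbon0 0.97 [343. 234.] (array([0.4725665 , 0.01858198]), array([29.17224121, 38.27924728]), np.float32(15.1695795))
bonbon0 0.83 [383.  94.] (array([ 0.62823779, -0.03076537]), array([29.76266289, 29.77096939]), np.float32(-47.165047))
bonbon0 0.69 [211. 257.] (array([0.45934955, 0.18227229]), array([26.88368416, 40.4491806 ]), np.float32(-27.548557))
well0 0.69 [205. 186.] (array([0.52340906, 0.17632642]), array([ 70.32006836, 197.01072693]), np.float32(-5.049424))
```

View pics/w1.png

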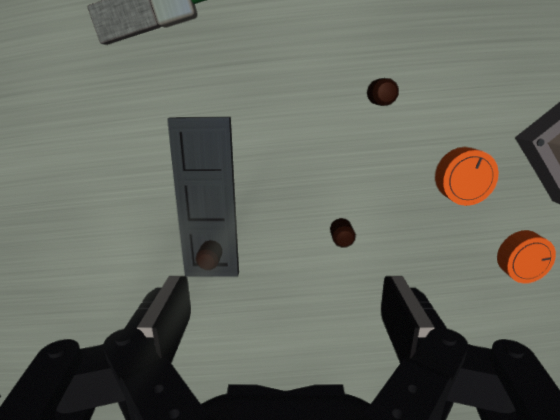

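The picture shows the loose bonbons at (343,234) and (383,94). The tray runs from (200,117) to (210,275), its lower well is filled, and the middle and upper wells are empty. I'll refine the bonbon positions with a barrel model, then do the far bonbon first.

```bash
cat >> h.py <<'E'
def barrel(c,m,R=.014,H=.033,z0=0,p0=None):
    "xy of an upright cylinder whose projected hull has the mask's rectangle centre"
    from scipy.optimize import least_squares
    ys,xs=np.nonzero(m);g=np.array([xs.mean(),ys.mean()])
    a=np.linspace(0,2*np.pi,60);ring=np.c_[np.cos(a),np.sin(a),0*a]
    P=np.r_[ring*[R,R,0]+[0,0,z0],ring*[R,R,0]+[0,0,z0+H*.82],ring*[.8*R,.8*R,0]+[0,0,z0+H]]
    def f(x):
        h=cv2.convexHull(proj(c,P+[x[0],x[1],0]).astype(np.float32));M=cv2.moments(h)
        return [M["m10"]/M["m00"]-g[0],M["m01"]/M["m00"]-g[1]]
    return least_squares(f,p0 if p0 is not None else plane(c,[g],z0+H/2)[0,:2],diff_step=1e-4).x
E
cat > pick.py <<'E'
import sys
from h import *
def pick(p,w,a):
    q=down(a)
    ctrl.movep([*p,.10],q);ctrl.movel([*p,.011],max_speed=.12)
    ctrl.close_gripper(force=25);s=get_state();print("grip",s["width"],s["gripper_force"])
    ctrl.movel([*p,.09],max_speed=.2);ctrl.movel([*w,.09],max_speed=.25)
    s=get_state();print("held",s["width"],s["tcp_pos"],s["contact_force"])
    ctrl.movel([*w,.0148],max_speed=.08);s=get_state();print(s["contact_force"],s["tcp_pos"])
    ctrl.ungrasp();ctrl.movel([*w,.10],max_speed=.2);print(get_state()["time"])
E
python3 - <<'E'
from pick import *
c=cam("wrist");vision.grab_frame("wrist")
B=[barrel(c,r["mask"]) for r in models.masks_of("wrist","bonbon0") if r["p"]>.5]
print(B)
m=models.masks_of("wrist","well0")[0]["mask"];ctr,sz,ang=rect(c,m,.011);a=np.radians(ang);print(ctr,sz,ang)
u=np.array([np.cos(a),np.sin(a)])
print("wells",[ (ctr+k*.061*u).round(4) for k in(-1,0,1)])
p=min(B,key=lambda b:np.linalg.norm(b-[.628,-.031]));assert np.linalg.norm(p-[.628,-.031])<.01
np.savez("tray.npz",ctr=ctr,a=a)
pick(p,ctr+.061*u,a)
vision.grab_frame("top")
c=cam("wrist");im,_=vision.grab_frame("wrist");cv2.imwrite("pics/w2.png",im)
for r in models.masks_of("wrist","bonbon0"): print(r["p"],r["point"],barrel(c,r["mask"]),barrel(c,r["mask"],z0=.003))
E
```

```text
[array([0.47016363, 0.01790021]), array([ 0.62881869, -0.03175009]), array([0.45693804, 0.18318709]), array([0.53844896, 0.17358866])]
[0.52294281 0.17653474] [ 70.29090881 197.46279907] -5.098729
wells [array([0.4622, 0.182 ]), array([0.5229, 0.1765]), array([0.5837, 0.1711])]
grip 0.026517835257940808 24.886057237163186
held 0.02660155583592169 [0.58397313 0.16900954 0.08931698] [ 0.41297727 -0.23746145 -0.80605547]
[ 0.40149697  0.02672062 -0.06970009] [0.58391694 0.17133744 0.01489467]
10.7083
0.91 [479.4, 324.3] [0.47264469 0.01939793] [0.4752232 0.0213178]
0.8 [280.0, 216.1] [0.58171204 0.17120857] [0.58284467 0.17110293]
0.63 [286.1, 357.5] [0.45587353 0.18219314] [0.45867684 0.18194172]
```

View pics/w2.png

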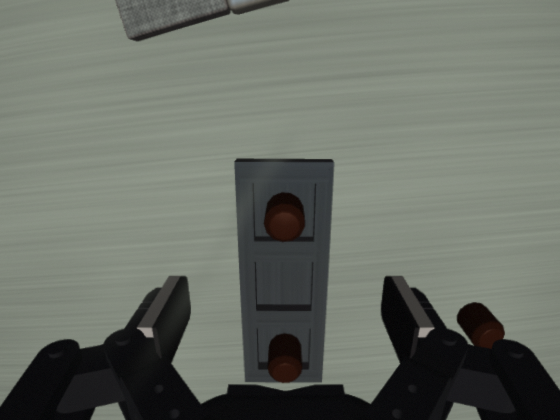

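The bonbon stands upright in the far well at (284,216). The middle well at (283,285) is still empty and the end well is filled. Now the second bonbon, then a look at the jar.

Run:
```python
from pick import *
t=np.load("tray.npz")
pick(np.array([.4712,.0182]),t["ctr"],float(t["a"]))
c=cam("wrist");im1,_=vision.grab_frame("wrist")
for r in models.masks_of("wrist","bonbon0"): print(r["p"],r["point"],barrel(c,r["mask"],z0=.003))
ctrl.movep([.56,-.263,.25],down(float(t["a"])))
print(get_state()["time"],get_state()["tcp_pos"])
c=cam("wrist");im,d=vision.grab_frame("wrist")
np.savez("jar.npz",im=im,d=d,R=c[1],o=c[2])
for t,z in(("cap",.106),("nest",.032),("jar",.076)):
    for r in models.masks_of("wrist",t):
        print(t,round(r["p"],2),np.round(r["point"]),rect(c,r["mask"],z), np.median(im[r["mask"]],0))
v=np.hstack([cv2.resize(im1,(400,300)),cv2.resize(im,(400,300))])
x,y=map(int,proj(c,[.553,-.263,.106])[0]);print(x,y)
y0=max(0,y-110);x0=max(0,x-130)
z=cv2.resize(im[y0:y0+220,x0:x0+260],(780,660))[:590];cv2.imwrite("pics/cap.png",z);cv2.imwrite("pics/w3.png",v);print(x0,y0)
```

```text
grip 0.02701548370588887 24.35074331704527
held 0.026632568009265934 [0.52205174 0.17469595 0.08895773] [-0.15682371 -0.35574582 -0.42547486]
[ 0.12046982 -0.42768023  0.11162666] [0.52314333 0.17671894 0.0149032 ]
16.7333
0.87 [288.1, 299.2] [0.45842893 0.18212184]
0.86 [282.0, 128.5] [0.58314558 0.17135185]
0.75 [284.2, 215.7] [0.52242582 0.17660448]
18.5333 [ 0.5603827  -0.26120199  0.24969048]
cap 0.79 [288. 197.] (array([ 0.55436584, -0.26362439]), array([64.09741974, 68.25151062]), np.float32(15.044621)) [ 58. 127. 158.]
cap 0.75 [174. 209.] (array([ 0.55516412, -0.16188818]), array([49.12098312, 56.68634415]), np.float32(-50.63313)) [ 34.  86. 195.]
cap 0.72 [260. 283.] (array([ 0.46748859, -0.23038396]), array([50.59119415, 58.13458252]), np.float32(-4.748904)) [ 31.  84. 198.]
cap 0.68 [314.  30.] (array([ 0.68390369, -0.29536966]), array([47.36765671, 49.06174469]), np.float32(85.55144)) [ 40. 101. 195.]
cap 0.54 [289. 160.] (array([ 0.56525409, -0.2638942 ]), array([69.2530899 , 71.34591675]), np.float32(35.062748)) [153.5 172.  183. ]
nest 0.97 [304. 141.] (array([ 0.55388898, -0.26401782]), array([104.98548889, 106.04534149]), np.float32(35.564026)) [102. 103. 108.]
jar 0.7 [286. 160.] (array([ 0.55647986, -0.26320383]), array([77.88841248, 79.98947144]), np.float32(35.38185)) [148.  167.5 178. ]
288 198
158 88
```

View pics/w3.png

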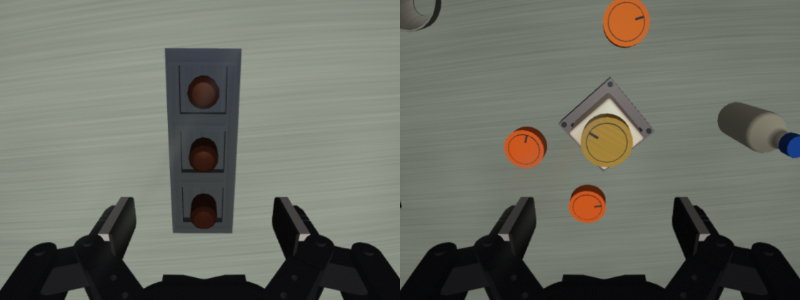

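View pics/cap.png

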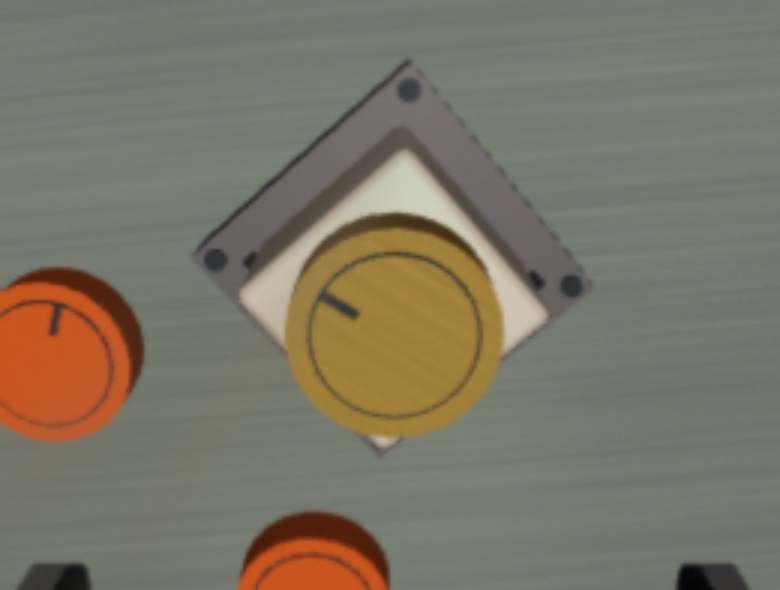

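Left half: all three wells hold upright bonbons. The crop shows the brass cap centred at about (394,335), with its mark running from (320,294) to (357,318), about 23° anticlockwise of the jar's side. I'll take a settled picture for precise centres and plan the twist with joint 7.

Run:
```python
from h import *
c=cam("wrist");im,d=vision.grab_frame("wrist");print(get_state()["tcp_pos"],ctrl.pinch_z)
r=[r for r in models.masks_of("wrist","cap") if np.median(im[r["mask"]],0)[2]<180 and np.median(im[r["mask"]],0)[0]<100][0]
print("cap mask rect",rect(c,r["mask"],.106))
m=cv2.inRange(cv2.cvtColor(im,cv2.COLOR_BGR2HSV),(15,110,90),(32,255,255))
n,l,st,ce=cv2.connectedComponentsWithStats(m);k=1+st[1:,4].argmax();mm=l==k
mm=cv2.morphologyEx(mm.astype(np.uint8),cv2.MORPH_CLOSE,np.ones((7,7)))
ct=max(cv2.findContours(mm,0,1)[0],key=cv2.contourArea)[:,0]
print("bright top", st[k],rect(c,mm,.106))
e=cv2.fitEllipse(plane(c,ct,.106)[:,:2].astype(np.float32)*1000);print(e)
print("depth", np.median(d[mm>0]), "expected", c[2][2])
C=np.array(e[0])/1000
J=np.load("jar.npz"); c0=(c[0],J["R"],J["o"])
P=plane(c0,[[320/3+158,294/3+88],[357/3+158,318/3+88],[394/3+158,335/3+88]],.106)[:,:2]
for v in(P[0]-P[1],P[0]-P[2]): print("mark",np.degrees(np.arctan2(v[1],v[0])))
for n_,z in(("nest",.032),("jar",.076)):
    for r in models.masks_of("wrist",n_)[:1]: print(n_,r["p"],rect(c,r["mask"],z))
for a in range(-180,180,30):
    q=ctrl.ik([*C,.16],down(np.radians(a)));print(a,None if q is None else q.round(2))
```

```text
[ 0.56027743 -0.26207369  0.24986413] -0.0187
cap mask rect (array([ 0.55480786, -0.26372699]), array([63.32723999, 69.00479126]), np.float32(-2.8535676))
bright top [ 252  164   73   70 3905] (array([ 0.55225305, -0.26362952]), array([63.53290176, 63.66679764]), np.float32(-4.941576))
((552.5087280273438, -263.72607421875), (63.153141021728516, 64.14798736572266), 96.80889892578125)
depth 0.29908296 expected 0.3932947106325362
mark 50.86550824989368
mark 54.983181458878754
nest 0.89 (array([ 0.55406018, -0.26452567]), array([104.90033722, 105.40627289]), np.float32(35.973633))
jar 0.68 (array([ 0.55696698, -0.26323676]), array([78.50783539, 79.8293457 ]), np.float32(35.26086))
-180 [ 1.05  0.81 -1.23  1.63  0.79  1.28  1.25]
-150 [ 1.05  0.81 -1.23  1.63  0.79  1.28  1.77]
-120 [-0.03  0.65  0.75  1.64 -0.5   1.05 -2.79]
-90 [ 0.31  0.55  0.16  1.64 -0.1   0.96 -2.64]
-60 [ 0.68  0.57 -0.45  1.63  0.28  1.   -2.48]
-30 [ 0.76  0.59 -0.58  1.63  0.37  1.03 -2.03]
0 [ 0.83  0.62 -0.71  1.63  0.45  1.06 -1.58]
30 [ 0.89  0.65 -0.83  1.63  0.53  1.1  -1.14]
60 [ 0.95  0.7  -0.96  1.63  0.62  1.15 -0.69]
90 [ 1.01  0.75 -1.1   1.63  0.71  1.21 -0.25]
120 [ 1.05  0.81 -1.22  1.63  0.79  1.28  0.2 ]
150 [ 1.08  0.88 -1.35  1.63  0.88  1.36  0.65]
```

```bash
cat > tw.py <<'E'
from h import *
def st(l=""):
    s=get_state();R=Ro.from_quat(s["eef_rot"],scalar_first=True).as_matrix()
    print(l,"t%.1f"%s["time"],"yaw %.1f"%np.degrees(np.arctan2(R[1,0],R[0,0])),"F",s["contact_force"].round(1),"M",s["wrist_torque"].round(2),"w %.4f g %.0f"%(s["width"],s["gripper_force"]),s["tcp_pos"].round(4));return s
E
python3 - <<'E'
from tw import *
c=cam("wrist");im,d=vision.grab_frame("wrist")
C=np.array([.5525,-.2637])
g=im[:,:,2].astype(int);yy,xx=np.mgrid[:420,:560]
P=plane(c,np.c_[xx.ravel(),yy.ravel()],.106)[:,:2]-C;r=np.hypot(*P.T)
sel=(g.ravel()<95)&(r<.0235)&(r>.004);Q=P[sel];print(len(Q),np.hypot(*Q.T).min(),np.hypot(*Q.T).max())
v=np.linalg.svd(Q-Q.mean(0))[2][0];print("mark axis",np.degrees(np.arctan2(v[1],v[0])),"mean dir",np.degrees(np.arctan2(*Q.mean(0)[::-1])))
p=[.553,-.264]
ctrl.movep([*p,.16],down(0.));st()
ctrl.movel([*p,.0735],max_speed=.08);st("down")
ctrl.close_gripper(force=60);st("grip")
E
```

```text
37 0.012542763147866783 0.02348789214759964
mark axis -125.93221279442727 mean dir 54.93958754178279
 t19.4 yaw -0.1 F [-0.1 -0.7  0.1] M [-0.    0.01 -0.  ] w 0.0858 g 0 [ 0.5532 -0.264   0.1604]
down t20.7 yaw 0.0 F [ 0.4  0.8 -0.1] M [-0.02  0.04  0.04] w 0.0854 g 0 [ 0.5534 -0.2641  0.0741]
grip t21.0 yaw 0.0 F [-1.4  0.5  5.4] M [ 0.29  0.32 -0.03] w 0.0629 g 64 [ 0.5533 -0.2638  0.0744]
```

Run:
```python
from tw import *
q0=get_state()["qpos"].copy();np.save("q0.npy",q0)
for k in range(6,73,6):
    q=q0.copy();q[6]+=np.radians(k);ctrl.set_joints(q);s=st(k)
    if abs(s["wrist_torque"][2])>1.2: print("stop");break
ctrl.pause(.3);st()
```

```text
6 t21.2 yaw 5.8 F [ 0.1 -1.4  0.5] M [-0.1  -0.01  0.07] w 0.0631 g 68 [ 0.5532 -0.2642  0.0745]
12 t21.5 yaw 11.7 F [-1.  -0.8  0.8] M [-0.13  0.1   0.02] w 0.0628 g 68 [ 0.5532 -0.264   0.0745]
18 t21.7 yaw 17.7 F [-0.  -0.8  0.9] M [-0.11  0.06  0.03] w 0.0627 g 68 [ 0.5532 -0.2639  0.0745]
24 t22.0 yaw 23.7 F [-0.4 -0.7  0.8] M [-0.    0.15  0.05] w 0.0626 g 68 [ 0.5532 -0.2638  0.0745]
30 t22.2 yaw 29.7 F [-0.9 -1.   0.8] M [-0.01  0.14  0.11] w 0.0628 g 68 [ 0.5532 -0.2637  0.0745]
36 t22.5 yaw 35.7 F [-0.2  0.7  1.7] M [0.03 0.2  0.16] w 0.0626 g 68 [ 0.5533 -0.2637  0.0745]
42 t22.7 yaw 41.7 F [-0.2  0.2  2.3] M [0.11 0.14 0.1 ] w 0.0628 g 68 [ 0.5533 -0.2637  0.0744]
48 t23.0 yaw 47.7 F [-1.4  0.2  1.6] M [0.   0.19 0.1 ] w 0.0626 g 68 [ 0.5533 -0.2637  0.0745]
54 t23.2 yaw 53.7 F [-0.4 -0.5  2.2] M [0.02 0.26 0.13] w 0.0625 g 68 [ 0.5534 -0.2638  0.0745]
60 t23.5 yaw 59.7 F [-0.7 -1.1  3.2] M [-0.04  0.16  0.12] w 0.0630 g 68 [ 0.5534 -0.2638  0.0746]
66 t23.7 yaw 65.7 F [-1.4 -0.1  5.2] M [-0.    0.26  0.2 ] w 0.0627 g 69 [ 0.5535 -0.2639  0.0748]
72 t24.0 yaw 71.7 F [-0.9 -0.5  8.8] M [0.08 0.36 0.02] w 0.0627 g 69 [ 0.5539 -0.2639  0.0754]
 t24.3 yaw 71.7 F [-0.7 -0.3  8.8] M [0.05 0.38 0.03] w 0.0628 g 69 [ 0.5539 -0.2639  0.0754]
```

Run:
```python
from tw import *
a,_=vision.grab_frame("wrist");b,_=vision.grab_frame("scene")
c=cam("scene");x,y=map(int,proj(c,[.553,-.264,.08])[0])
cv2.imwrite("pics/v1.png",np.hstack([cv2.resize(a,(400,300)),cv2.resize(b[y-45:y+45,x-60:x+60],(400,300),interpolation=cv2.INTER_CUBIC)]))
```

```text
(no output)
```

View pics/v1.png

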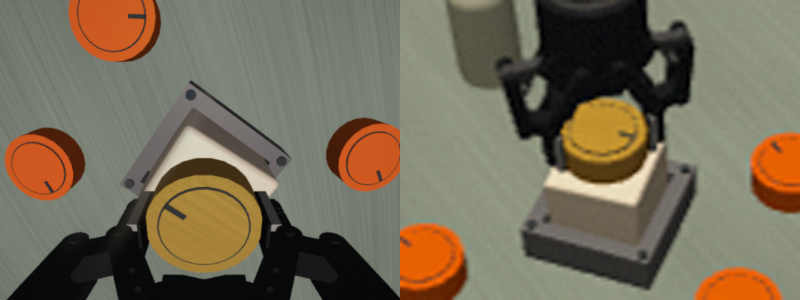

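```bash
cat >> tw.py <<'E'
def mark(z=.107):
    c=cam("wrist");im,d=vision.grab_frame("wrist");C=get_state()["tcp_pos"][:2]
    yy,xx=np.mgrid[:420,:560];P=plane(c,np.c_[xx.ravel(),yy.ravel()],z)[:,:2]-C;r=np.hypot(*P.T)
    hsv=cv2.cvtColor(im,cv2.COLOR_BGR2HSV).reshape(-1,3)
    Q=P[(hsv[:,2]<95)&(r<.0225)&(r>.008)];v=np.linalg.svd(Q-Q.mean(0))[2][0]
    print("mark",len(Q),np.degrees(np.arctan2(v[1],v[0]))%180,"mean",np.degrees(np.arctan2(*Q.mean(0)[::-1])))
    # jar shoulder edges: line fit on white jar mask outline
    m=cv2.inRange(cv2.cvtColor(im,cv2.COLOR_BGR2HSV),(0,0,175),(180,70,255))
    n,l,s,_=cv2.connectedComponentsWithStats(m);m=(l==1+s[1:,4].argmax()).astype(np.uint8)*255
    L=cv2.HoughLinesP(cv2.Canny(m,50,150),1,np.pi/360,18,minLineLength=25,maxLineGap=3)
    for q in (L[:,0] if L is not None else []):
        A,B=plane(c,[q[:2],q[2:]],.077)[:,:2];e=B-A;print(" edge",q,"%.1f len %.3f"%(np.degrees(np.arctan2(e[1],e[0]))%90,np.hypot(*e)))
E
python3 - <<'E'
from tw import *
mark();mark(.109)
E
```

```text
mark 178 124.41678522710706 mean 130.8568547878551
 edge [273 182 387 254] 38.5 len 0.063
 edge [207 264 249 199] 38.5 len 0.038
 edge [230 227 260 182] 37.8 len 0.025
 edge [335 222 376 248] 38.4 len 0.023
mark 168 124.4249825677131 mean 126.89955646816416
 edge [207 264 254 190] 38.9 len 0.043
 edge [267 179 368 242] 38.8 len 0.054
 edge [351 232 387 255] 38.2 len 0.021
 edge [321 213 387 254] 38.9 len 0.037
```

Mark at about 125° and jar at about 38.5° put the cap near 87°. The 9 N upward push shows the lugs have come free. I'll add 3°, then lift in small steps while watching the force.

Run:
```python
from tw import *
q=np.load("q0.npy");q[6]+=np.radians(75);ctrl.set_joints(q);s=st("75");mark(.109)
p=s["tcp_pos"];x,y=.5534,-.2639
for z in(.077,.080,.084):
    ctrl.movel([x,y,z],max_speed=.03);s=st(z)
    if s["contact_force"][2]<-3: print("HEAVY");break
b,_=vision.grab_frame("scene");c=cam("scene");u,v=map(int,proj(c,[.553,-.264,.08])[0])
a,_=vision.grab_frame("wrist")
cv2.imwrite("pics/v2.png",np.hstack([cv2.resize(a,(400,300)),cv2.resize(b[v-45:v+45,u-60:u+60],(400,300),interpolation=cv2.INTER_CUBIC)]))
```

```text
75 t24.7 yaw 74.7 F [-1.3 -0.   8.9] M [0.11 0.29 0.09] w 0.0627 g 69 [ 0.5541 -0.2638  0.0754]
mark 167 127.79818432531476 mean 129.85132333060645
 edge [282 184 388 261] 37.8 len 0.062
 edge [216 249 264 181] 39.4 len 0.039
 edge [204 265 228 231] 39.3 len 0.021
 edge [287 188 338 225] 37.8 len 0.029
0.077 t25.0 yaw 74.8 F [-0.2 -0.3  4.9] M [ 0.11  0.04 -0.02] w 0.0625 g 69 [ 0.5539 -0.2638  0.0773]
0.08 t25.3 yaw 74.9 F [ 0.8 -0.  -1. ] M [ 0.02  0.01 -0.01] w 0.0628 g 68 [ 0.553  -0.2639  0.0796]
0.084 t25.6 yaw 75.0 F [ 0.  -0.3 -1.2] M [-0.02 -0.06  0.02] w 0.0628 g 68 [ 0.5534 -0.2639  0.0841]
```

The load is now only the cap's weight, so it is free. Lifting straight to height.

Run:
```python
from tw import *
ctrl.movel([.5534,-.2639,.1235],max_speed=.04);ctrl.pause(.5);st("up")
b,_=vision.grab_frame("scene");c=cam("scene");u,v=map(int,proj(c,[.553,-.264,.09])[0])
a,_=vision.grab_frame("top")
for r in models.masks_of("top","bonbon0"):print(r["p"],r["point"])
cv2.imwrite("pics/v3.png",np.hstack([cv2.resize(a,(400,300)),cv2.resize(b[v-60:v+60,u-80:u+80],(400,300),interpolation=cv2.INTER_CUBIC)]))
w,d=vision.grab_frame("wrist");c=cam("wrist")
m=cv2.inRange(cv2.cvtColor(w,cv2.COLOR_BGR2HSV),(15,110,90),(32,255,255))>0
n,l,s,_=cv2.connectedComponentsWithStats(m.astype(np.uint8));m=l==1+s[1:,4].argmax()
ys,xs=np.nonzero(m&(d>0));un=cv2.undistortPoints(np.float64(np.c_[xs,ys]).reshape(-1,1,2),c[0]["mtx"],c[0]["dist_coeffs"])[:,0]
W=(np.c_[un,np.ones(len(un))]*d[ys,xs][:,None])@c[1].T+c[2]
k=abs(W[:,2]-np.median(W[:,2]))<.006;A=np.c_[W[k,:2],np.ones(k.sum())];f=np.linalg.lstsq(A,W[k,2],rcond=None)[0]
print("cap top z",np.median(W[:,2]),"tilt deg",np.degrees(np.arctan(np.hypot(*f[:2]))))
```

```text
up t27.3 yaw 75.0 F [0.4 1.  0.1] M [-0.01 -0.04  0.  ] w 0.0623 g 68 [ 0.5534 -0.2639  0.1235]
0.67 [155.7, 244.3]
0.55 [154.5, 269.4]
0.48 [154.7, 214.4]
cap top z 0.15659072803278373 tilt deg 0.25809323088593905
```

View pics/v3.png

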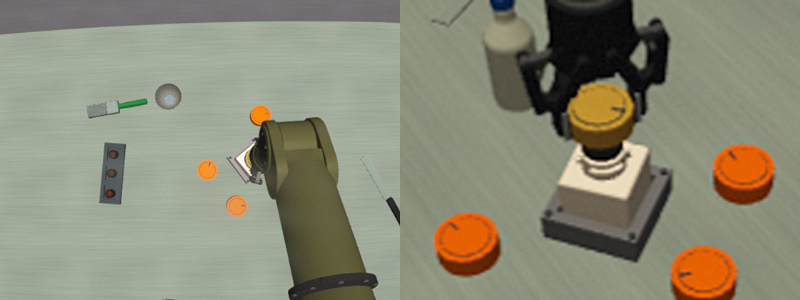

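The picture shows the cap held level, about 3 cm above the mouth, with the jar still in its bracket. All three wells are filled, and the bowl, brush and bottle haven't moved. Handing in.

```bash
python3 -c "
from station import ticket
print(ticket.close_job())"
```

```text
the job is handed in; nothing more can be done
None
```

The job is handed in at about 28 s of the 64 s allowed: all three wells hold an upright bonbon, and only then was the brass cap twisted free; it is held level about 3 cm above the jar's mouth, with the jar still in its bracket.

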